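# Put each storage jar's own lid back on

### The job

The wooden lids of the three stoneware jars are mixed up: every jar carries a lid of another size. Put each lid on its own jar, the smallest on the smallest and the largest on the largest, fully home, so that its disc lies flat on the jar's rim. The lids touch food, so never lay one on the bare worktop: park a lid in the saucer on the way, and leave the jars, the salt shaker and the egg timer standing where they are.

Things in the scene. Friction and masses are not known exactly. Their poses are not given: they have to be found in the camera images.
- jar_small: smallest of three white shouldered stoneware jars: 100 mm wide, 60 mm high, straight neck on top (14 mm high, 54 mm wide outside, open mouth 44 mm). Loose, 0.85 kg. Origin: centre of its underside, z up; rim 60 mm above. At the start it carries the large lid, whose plug is too wide to enter and stands on the rim. The places of jars and saucer are dealt afresh at every start
- jar_medium: middle jar, same look: 106 mm wide, 82 mm high, neck 66 mm wide outside and 14 mm high, mouth 56 mm. Loose, 0.85 kg. Origin: centre of its underside; rim 82 mm above. At the start it carries the small lid, whose plug hangs loose in the mouth, disc on the rim
- jar_large: largest jar, same look: 112 mm wide, 104 mm high, neck 78 mm wide outside and 14 mm high, mouth 68 mm. Loose, 0.85 kg. Origin: centre of its underside; rim 104 mm above. At the start it carries the medium lid, whose plug hangs loose in the mouth, disc on the rim
- lid_small: smallest of three round wooden lids, loose, 0.05 kg: disc 72 mm wide, 7 mm thick; below it a plug 40 mm wide (foot tapered to 32), 10 mm deep; on top a round knob. Origin: centre of the plug's underside, z up: disc from 10 to 17 mm above it, knob 18 mm wide at 17 to 24 mm, 26 mm wide at 29 to 42 mm, top at 47 mm. Seated on its own jar, the origin is 10 mm below the rim
- lid_medium: the middle lid, same look: disc 84 mm wide, plug 52 mm wide (foot tapered to 44 mm); all heights, the knob and the origin as for the small lid
- lid_large: the largest lid, same look: disc 96 mm wide, plug 64 mm wide (foot tapered to 56 mm); all heights, the knob and the origin as for the small lid
- saucer: an empty white saucer, 161 mm wide and 18 mm high, loose: the clean spot to park a lid. Origin: centre of its underside; its flat floor, about 80 mm wide, is 6 mm above the origin, and a lid parked in the middle stands on its plug there. It stands among the jars, its place dealt with theirs
- salt_shaker: a clear salt shaker with a grey top, 44 mm wide, 90 mm high, standing among the jars. Origin: centre of its underside. Leave it alone
- egg_timer: a round kitchen timer, white foot and orange-red top, 63 mm wide, 47 mm high, standing at the front among the jars. Origin: centre of its underside. Leave it alone

How it is judged:
At the end, for the whole second after the job is handed in: Each lid sits on the jar of its own size: centred within 8 mm, its disc down on the rim within 2.5 mm, level within 0.06 rad, still; jars upright. So all three lids are off the saucer (horizontal distance between lid_small and jar_small below 0.008 m and z of lid_small in the frame of jar_small between 0.0475 and 0.0525 m and angle between each of lid_small, jar_small, lid_medium, jar_medium, lid_large, jar_large's own z axis and vertical below 0.06 rad and linear speed of each of lid_small, lid_medium, lid_large below 0.02 m/s and angular speed of each of lid_small, lid_medium, lid_large below 0.2 rad/s and horizontal distance between lid_medium and jar_medium below 0.008 m and z of lid_medium in the frame of jar_medium between 0.0695 and 0.0745 m and horizontal distance between lid_large and jar_large below 0.008 m and z of lid_large in the frame of jar_large between 0.0915 and 0.0965 m); the robot touches nothing.
It fails at once if a lid is laid or dropped on the bare worktop (height (world z) of any of lid_small, lid_medium, lid_large below 0.003 m).
It fails at once if a jar is shifted more than 30 mm or tipped (distance of any of jar_small, jar_medium, jar_large from where it was at the start of the episode above 0.03 m or angle between any of jar_small, jar_medium, jar_large's own z axis and vertical above 0.3 rad).
It fails at once if the salt shaker or the egg timer is shifted more than 20 mm or tipped (distance of any of salt_shaker, egg_timer from where it was at the start of the episode above 0.02 m or angle between any of salt_shaker, egg_timer's own z axis and vertical above 0.3 rad).
It also fails if it takes over 104 s, if anything falls off the work surface, if the arm or the gripper's body presses on something with over 40 N, if the wrist force passes 120 N, or if a joint passes its speed limit or range.

### The arm

A 6-joint arm with a two-finger parallel gripper is mounted at the origin on a cart in front of the work surface, level with it; the furniture and walls round the work are solid. World frame = base frame: x ahead of the robot, y to its left, z up, the work surface at z = 0. Lengths are in m, angles in rad, forces in N, time in s.
With the tool pointing down it reaches from about 0.4 to 0.825 m from the base axis. Payload 7 kg.
Tool frame: the origin (TCP) lies at the very end of the fingers, on their centre line; the grasp point (between the pads) lies 19 mm behind it (arm.grip_point_offset is the distance from the TCP to the grasp point, in m); z points along the fingers, y is the line along which they close (so a half turn about z gives the same grasp; the last joint's range is limited). The gripper opens to 88 mm and grips with 3 to 60 N. Pads are 19 mm wide; open, the fingers measure 130 mm over their backs; the gripper's body (78 mm by 193 mm) begins 47 mm behind the grasp point.
Start: joints at [-0.971, 0.359, 0.012, 0, -1.224, -0.288], TCP at [0.207, -0.642, 0.227] pointing down, gripper open.
Joint ranges: [-3.07, 3.07], [-1.43, 2.12], [-1.02, 1.25], [-3.03, 1.67], [-3.05, -0], [-3.03, 3.03]. Speed limits (rad/s): [2.39, 2.39, 3.01, 3.14, 3.14, 3.14].

### API

Orientations are given as [roll, pitch, yaw] about the fixed x, y, z axes, in that order (R = Rz(yaw) Ry(pitch) Rx(roll)).
In Python, from station import arm, cams gives the robot as it stands.
- The arm moves only by the shell command python3 -m handwheel 'ROWS' [FORCE]. ROWS is JSON, a list that holds one entry, the list of rows, each a list of 7 numbers: the shift along the tool's x, y, z normalised to -1 to 1, where 1 is 0.08 m, then the turn, a rotation vector about the tool's x, y, z normalised to -1 to 1, where 1 is 0.5 rad, then the closure in counts, from 0 (fully open) to 255 (shut). In form: [[[x, y, z, wx, wy, wz, hand], ...]]. A call has 1 to 5 rows; each row is the pose to reach, as a shift and turn from the pose commanded when the call began, along the tool's axes at that moment; what a row does not reach only later rows make up. A row lasts 1/8 s, in which the tool goes at most 62.5 mm and 10.7 degrees, less where a joint would pass 70% of its speed; a pose out of reach is approached as far as the arm can. A call with a number of a shift or a turn outside -1 to 1 is refused whole. A call with a gripper value outside its range is refused whole. The fingers move at their own pace and stop on an object; FORCE is the grip in N (left out, the last holds). Time passes only in rows, so rows that repeat a pose let the fingers close. It gives the time, the measured TCP pose, the force, the opening and the grip force at its end, in the units of the state.
- arm.get_state(): the state, without advancing time (a new reading comes with each control period).
- cams.grab_frame(name): name is "side" or "top"; returns the picture (400x640x3 uint8, blue, green, red); there is no depth.
- cams.camera_info(name): a dict with "camera_matrix" (3x3 intrinsics, pixels), "dist_coeffs" ([k1, k2, p1, p2, k3] as OpenCV has them; the pictures are not rectified), "R" (3x3) and "t" (3): a world point X has camera coordinates R X + t. Camera axes: x right, y down, z forward; pixel columns grow to the right and rows downward; lengths in m; the calibration is good to about 2 mm. A picture is of the moment at which its call begins. camera_info takes no time and is no camera call.
- arm.job_done(): hands the job in; it is judged then, once.
The state is a dict: "t": time; "q": joint angles; "qd": joint speeds; "joint_efforts": joint torques, N m; "eef_pos": TCP position; "ee_rot": TCP orientation; "force": force on the tool from outside, world axes, zero at the start; "moment": the same for the moment, N m; "width": finger opening in m; "gripper_force": force on a finger pad.
Only numpy, scipy, OpenCV 4.12 (cv2) and the standard library are available. Lean on these libraries where they do the work, as an engineer would, in place of code of your own. Each camera call takes 0.05 s, during which the arm holds its last target. There are 200 camera calls.

## Working session

There is one attempt and no reset: what is moved stays moved. The work goes in short steps, Python scripts to look and compute and a shell command to move; the robot and the scene stay as the last step left them, time stands still between calls to the robot, and variables do not carry over. Pictures are saved under pics/ and viewed, at most 18 in all, crops included, and the job is handed in when it is done.

```bash
mkdir -p pics; ls; python3 - <<'E'
from station import arm,cams
import cv2
for n in("top","side"):
    cv2.imwrite(f"pics/{n}0.png",cams.grab_frame(n)); i=cams.camera_info(n); print(n,i)
s=arm.get_state();print(s["t"],s["eef_pos"],s["ee_rot"],s["width"],arm.grip_point_offset)
E
```

```text
pics
top {'camera_matrix': array([[427.68245339,   0.        , 311.21982325],
       [  0.        , 427.68245339, 198.67839907],
       [  0.        ,   0.        ,   1.        ]]), 'dist_coeffs': array([-0.05975183,  0.        ,  0.        ,  0.        ,  0.        ]), 'R': array([[ 0.00466261, -0.99973156,  0.02269491],
       [-0.99588224, -0.00669703, -0.09040858],
       [ 0.0905363 , -0.02217991, -0.99564614]]), 't': array([-0.18697301,  0.50960869,  1.01975928])}
side {'camera_matrix': array([[508.12224397,   0.        , 321.96865002],
       [  0.        , 508.12224397, 193.63518862],
       [  0.        ,   0.        ,   1.        ]]), 'dist_coeffs': array([-0.10707801,  0.        ,  0.        ,  0.        ,  0.        ]), 'R': array([[-0.93415923, -0.35661113, -0.01322986],
       [-0.18771849,  0.52259089, -0.83166131],
       [ 0.30349348, -0.7744206 , -0.55512561]]), 't': array([0.42236051, 0.2616343 , 0.92828335])}
0.1 [ 0.20692708 -0.64203883  0.22571393] [ 3.14008501e+00 -1.50850164e-04 -2.82989179e+00] 0.08754645474598462 0.0188
```

View pics/top0.png

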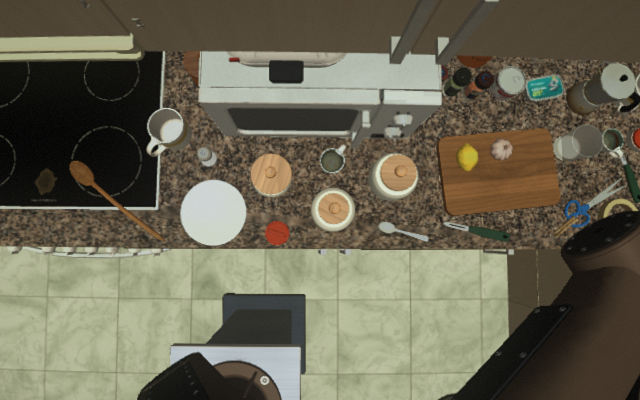

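View pics/side0.png

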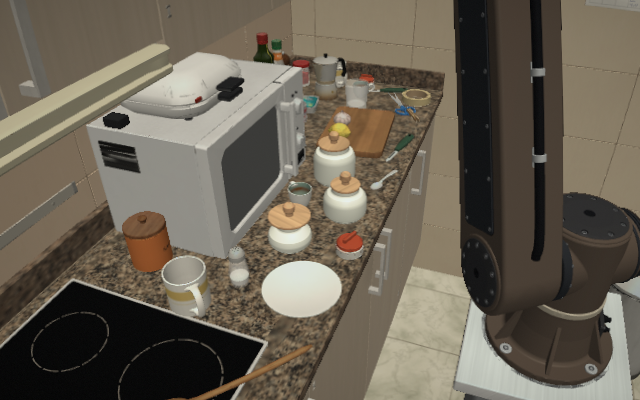

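```bash
cat > h.py <<'E'
from station import arm,cams
import cv2,numpy as np
def ray(n,uv,z):
    i=cams.camera_info(n); K,d,R,t=i["camera_matrix"],i["dist_coeffs"],i["R"],i["t"]
    p=cv2.undistortPoints(np.array(uv,float).reshape(-1,1,2),K,d).reshape(-1,2)
    D=np.c_[p,np.ones(len(p))]@R; C=-R.T@t
    return C+D*((z-C[2])/D[:,2])[:,None]
def circ(P):  # least squares circle in xy
    A=np.c_[2*P[:,:2],np.ones(len(P))]; s=np.linalg.lstsq(A,(P[:,:2]**2).sum(1),rcond=None)[0]
    return s[0],s[1],np.sqrt(s[2]+s[0]**2+s[1]**2)
def proj(n,X):
    i=cams.camera_info(n); return cv2.projectPoints(np.array(X,float).reshape(-1,1,3),cv2.Rodrigues(i["R"])[0],i["t"],i["camera_matrix"],i["dist_coeffs"])[0].reshape(-1,2)
def blob(n,mask,uv,z,r=60):
    m=np.zeros_like(mask); u,v=uv; m[max(0,v-r):v+r,max(0,u-r):u+r]=mask[max(0,v-r):v+r,max(0,u-r):u+r]
    cs=cv2.findContours(m,cv2.RETR_EXTERNAL,cv2.CHAIN_APPROX_NONE)[0]
    c=min(cs,key=lambda c:-cv2.pointPolygonTest(c,(float(u),float(v)),True))
    h=cv2.convexHull(c).reshape(-1,2)
    c=c.reshape(-1,2)
    return circ(ray(n,c,z)),c
def step():
    s=arm.get_state();print("t",round(s["t"],2),np.round(s["eef_pos"],4),np.round(s["ee_rot"],3),round(s["width"],4))
E
python3 - <<'E'
from h import *
T=cv2.imread("pics/top0.png");S=cv2.imread("pics/side0.png")
hs=cv2.cvtColor(T,cv2.COLOR_BGR2HSV);print(hs[185,260],hs[200,325],hs[185,390],hs[185,372],hs[215,215],hs[140,270])
w=cv2.inRange(hs,(5,70,110),(22,190,255)); hs2=cv2.cvtColor(S,cv2.COLOR_BGR2HSV)
for n,uv,z in(("L",(262,182),.077),("S",(326,202),.089),("M",(390,184),.111)):
    print(n,np.round(blob("top",w,uv,z,30)[0],4))
sat=cv2.inRange(hs,(0,0,140),(179,60,255))
(c,k)=blob("top",sat,(213,212),.018,45);print("saucer",np.round(c,4))
print("shk",ray("top",[206,152],.09),"timer",ray("top",[277,233],.045),"mug",ray("top",[167,130],.1))
print("mw edge",ray("top",[(210,110),(240,135),(330,132)],.0))
cv2.imwrite("pics/c0.png",np.hstack([cv2.resize(T[110:260,140:440],None,fx=2.6,fy=2.6,interpolation=2)]))
cv2.imwrite("pics/w.png",w)
E
```

```text
[ 17 108 210] [ 16 111 181] [ 16 114 172] [28 50 96] [ 75  10 213] [16 74 79]
L [ 0.5667 -0.0863  0.0489]
S [ 0.4833 -0.2334  0.0342]
M [ 0.5655 -0.3806  0.0414]
saucer [0.4768 0.0564 0.0799]
shk [[0.61146481 0.06112387 0.09      ]] timer [[ 0.42639977 -0.1026493   0.045     ]] mug [[0.6604532  0.15057099 0.1       ]]
mw edge [[ 0.73846555  0.07481442  0.        ]
 [ 0.67381741 -0.00330417  0.        ]
 [ 0.68368034 -0.23164541  0.        ]]
```

View pics/c0.png

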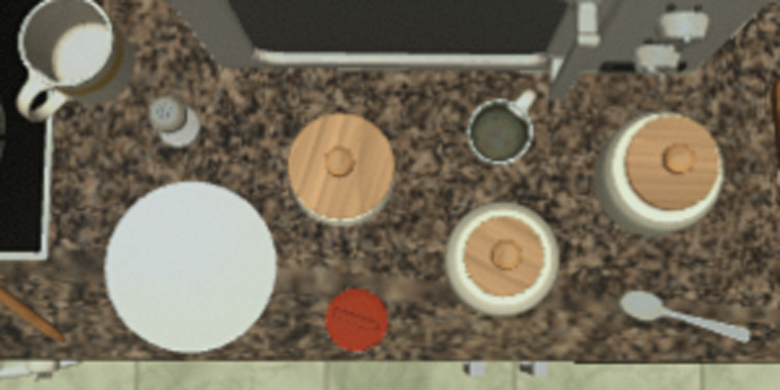

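```bash
python3 -m handwheel '[[[0,0,-0.3,0,0,0.312,0],[0,0,-0.3,0,0,0.624,0],[0,0,-0.3,0,0,0.624,0]]]' 20
python3 - <<'E'
from h import *
step();print(arm.get_state()["q"])
for n,uv,z in(("L",(270.8,172.3),.102),("S",(334.6,208.1),.114),("M",(401.5,170.8),.136)): print(n,ray("top",[uv],z))
E
```

```text
t: 0.48
eef_pos: [0.207, -0.6422, 0.2502]
ee_rot: [3.141, -0.0, -3.141]
force: [-0.1, 0.1, -0.1]
width: 0.0873
gripper_force: 0.0
t 0.47 [ 0.207  -0.6422  0.2502] [ 3.141 -0.    -3.141] 0.0873
[-9.70886788e-01  3.46101791e-01  4.73871594e-02 -3.10602858e-04
 -1.27267481e+00 -5.99090084e-01]
L [[ 0.5632573  -0.09019905  0.102     ]]
S [[ 0.48181188 -0.23442437  0.114     ]]
M [[ 0.56389421 -0.38118653  0.136     ]]
```

```bash

python3 -m handwheel '[[[-0.32,0.5,0,0,0,0,0],[-0.64,1,0,0,0,0,0]]]' 20 >/dev/null
python3 -m handwheel '[[[-0.32,0.5,0,0,0,0,0],[-0.64,1,0,0,0,0,0]]]' >/dev/null
python3 -m handwheel '[[[-0.32,0.5,0,0,0,0,0],[-0.64,1,0,0,0,0,0]]]' >/dev/null
python3 -m handwheel '[[[-0.32,0.5,0,0,0,0,0],[-0.64,1,0,0,0,0,0]]]' >/dev/null
python3 -m handwheel '[[[-0.32,0.5,0,0,0,0,0],[-0.64,1,0,0,0,0,0]]]' >/dev/null
python3 -m handwheel '[[[-0.32,0.5,0,0,0,0,0],[-0.64,1,0,0,0,0,0]]]'
python3 -m handwheel '[[[-0.32,0.46,0,0,0,0,0],[-0.64,0.93,0,0,0,0,0],[-0.64,0.93,0,0,0,0,0],[-0.64,0.93,0,0,0,0,0],[-0.64,0.93,0,0,0,0,0]]]'
```

```text
t: 1.98
eef_pos: [0.5147, -0.161, 0.2502]
ee_rot: [3.142, -0.001, -3.137]
force: [0.7, -0.9, 0.5]
width: 0.0875
gripper_force: 0.0
t: 2.6
eef_pos: [0.565, -0.0888, 0.2505]
ee_rot: [-3.142, -0.0, -3.142]
force: [0.3, 0.5, -0.1]
width: 0.0874
gripper_force: 0.0
```

```bash

python3 -m handwheel '[[[0,0,0.5,0,0,0,0],[0,0,1,0,0,0,0]]]' >/dev/null
python3 -m handwheel '[[[0,0,0.25,0,0,0,0],[0,0,0.5,0,0,0,0],[0,0,0.75,0,0,0,0],[0,0,1,0,0,0,0],[0,0,1,0,0,0,0]]]'
python3 - <<'E'
from h import *
T=cams.grab_frame("top");S=cams.grab_frame("side")
f=lambda I:cv2.resize(I,(400,400))
cv2.imwrite("pics/g1.png",np.hstack([f(T[110:250,200:340]),f(S[140:280,220:360])]))
E
```

```text
t: 3.48
eef_pos: [0.5641, -0.0891, 0.0895]
ee_rot: [-3.141, -0.003, 3.141]
force: [0.7, -0.2, 0.5]
width: 0.0875
gripper_force: 0.0
```

View pics/g1.png

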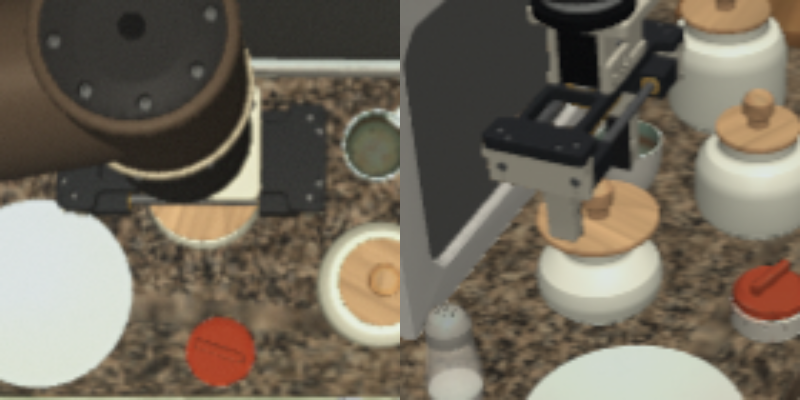

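The fingers straddle the large lid's knob (side view), with clearance all round. I'll close and lift.

```bash

python3 -m handwheel '[[[0,0,0.1,0,0,0,0],[0,0,0.1,0,0,0,0],[0,0,0.1,0,0,0,120],[0,0,0.1,0,0,0,160],[0,0,0.1,0,0,0,180]]]' 20 
python3 -m handwheel '[[[0,0,0,0,0,0,220],[0,0,0,0,0,0,255],[0,0,0,0,0,0,255],[0,0,0,0,0,0,255],[0,0,0,0,0,0,255]]]'
python3 -m handwheel '[[[0,0,-0.1,0,0,0,255],[0,0,-0.3,0,0,0,255],[0,0,-0.6,0,0,0,255],[0,0,-1,0,0,0,255],[0,0,-1,0,0,0,255]]]'
python3 - <<'E'
from h import *
T=cams.grab_frame("top");S=cams.grab_frame("side")
f=lambda I:cv2.resize(I,(400,400))
cv2.imwrite("pics/g2.png",np.hstack([f(T[110:250,200:340]),f(S[110:250,220:360])]))
E
```

```text
t: 4.2
eef_pos: [0.5657, -0.088, 0.0827]
ee_rot: [3.142, 0.0, 3.141]
force: [0.4, -0.2, -0.2]
width: 0.0629
gripper_force: 0.0
t: 4.82
eef_pos: [0.5655, -0.0881, 0.0826]
ee_rot: [3.142, -0.0, 3.141]
force: [0.6, -0.4, 0.0]
width: 0.0246
gripper_force: 20.0
t: 5.45
eef_pos: [0.5676, -0.088, 0.1666]
ee_rot: [3.141, 0.006, -3.141]
force: [0.5, -0.2, -0.6]
width: 0.0247
gripper_force: 20.0
```

View pics/g2.png

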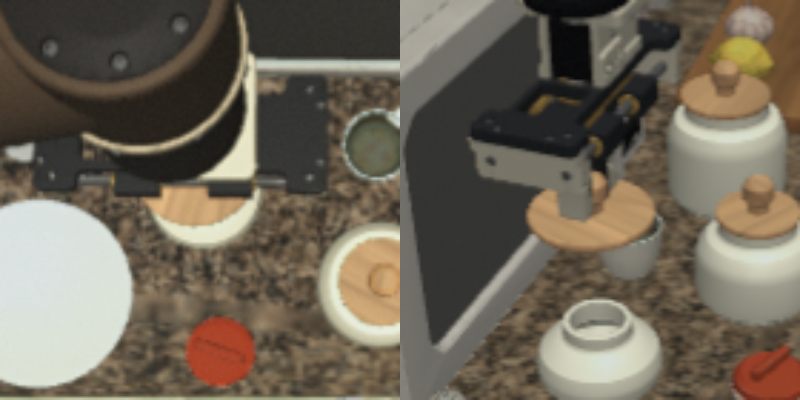

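```bash

python3 -m handwheel '[[[0.19,0.3,0,0,0,0,255],[0.38,0.6,0,0,0,0,255],[0.56,0.9,0,0,0,0,255],[0.56,0.9,0,0,0,0,255]]]'
python3 -m handwheel '[[[0.19,0.3,0,0,0,0,255],[0.38,0.6,0,0,0,0,255],[0.56,0.9,0,0,0,0,255],[0.56,0.9,0,0,0,0,255],[0.56,0.9,0,0,0,0,255]]]'
python3 -m handwheel '[[[0,0,0.25,0,0,0,255],[0,0,0.5,0,0,0,255],[0,0,0.75,0,0,0,255],[0,0,0.9,0,0,0,255],[0,0,0.9,0,0,0,255]]]'
python3 - <<'E'
from h import *
T=cams.grab_frame("top");S=cams.grab_frame("side");step()
f=lambda I:cv2.resize(I,(400,400))
cv2.imwrite("pics/top1.png",T)
cv2.imwrite("pics/g3.png",np.hstack([f(T[130:270,200:340]),f(S[180:320,220:360])]))
E
```

```text
t: 6.05
eef_pos: [0.5195, -0.0151, 0.1622]
ee_rot: [3.142, -0.001, -3.14]
force: [0.7, -0.9, -0.7]
width: 0.0248
gripper_force: 20.0
t: 6.68
eef_pos: [0.4762, 0.0556, 0.1624]
ee_rot: [-3.141, -0.0, -3.141]
force: [-0.2, 0.3, -0.2]
width: 0.0247
gripper_force: 20.0
t: 7.3
eef_pos: [0.4757, 0.0552, 0.0898]
ee_rot: [-3.14, -0.002, 3.141]
force: [0.9, -1.0, -0.0]
width: 0.0247
gripper_force: 20.0
t 7.4 [0.4765 0.0558 0.0909] [-3.142  0.     3.141] 0.0251
```

View pics/g3.png

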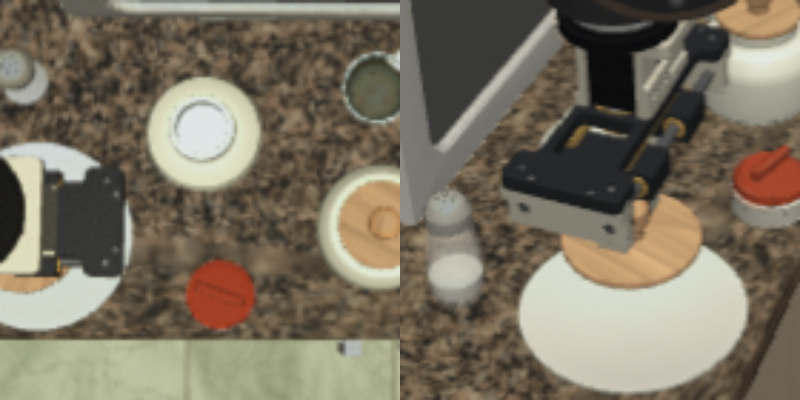

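```bash

python3 -m handwheel '[[[0,0,0.2,0,0,0,255],[0,0,0.4,0,0,0,255],[0,0,0.6,0,0,0,255],[0,0,0.7,0,0,0,255],[0,0,0.76,0,0,0,255]]]'
python3 -m handwheel '[[[0,0,0,0,0,0,255],[0,0,0,0,0,0,200],[0,0,0,0,0,0,150],[0,0,0,0,0,0,50],[0,0,0,0,0,0,0]]]'
python3 -m handwheel '[[[0,0,0,0,0,0,0],[0,0,0,0,0,0,0],[0,0,0,0,0,0,0]]]'
python3 - <<'E'
from h import *
T=cv2.imread("pics/top1.png");hs=cv2.cvtColor(T,cv2.COLOR_BGR2HSV)
c=(271,176)
for x in range(240,304,2): print(x,T[176,x],end=" ")
cv2.imwrite("pics/j1.png",cv2.resize(T[145:205,240:300],(600,600),interpolation=cv2.INTER_CUBIC))
E
```

```text
t: 8.02
eef_pos: [0.4764, 0.0561, 0.03]
ee_rot: [3.141, 0.001, 3.142]
force: [0.6, -0.4, -0.2]
width: 0.0251
gripper_force: 20.0
t: 8.65
eef_pos: [0.4761, 0.056, 0.0299]
ee_rot: [3.141, 0.0, 3.141]
force: [0.5, -0.2, 0.4]
width: 0.0493
gripper_force: 0.0
t: 9.02
eef_pos: [0.476, 0.0559, 0.0297]
ee_rot: [-3.142, -0.0, 3.141]
force: [-0.2, -0.5, -0.3]
width: 0.0788
gripper_force: 0.0
240 [66 84 99] 242 [56 70 84] 244 [ 70  90 110] 246 [68 84 99] 248 [50 60 66] 250 [66 80 90] 252 [182 211 212] 254 [188 215 218] 256 [196 225 223] 258 [201 225 218] 260 [207 218 209] 262 [209 212 205] 264 [229 230 225] 266 [229 230 224] 268 [228 229 223] 270 [229 230 224] 272 [229 230 224] 274 [228 229 223] 276 [229 230 224] 278 [220 222 213] 280 [226 230 222] 282 [152 175 172] 284 [201 228 224] 286 [190 218 221] 288 [184 213 216] 290 [166 195 195] 292 [ 78  98 113] 294 [62 80 94] 296 [65 79 90] 298 [ 76  92 103] 300 [ 65  84 100] 302 [ 73  94 115]
```

View pics/j1.png

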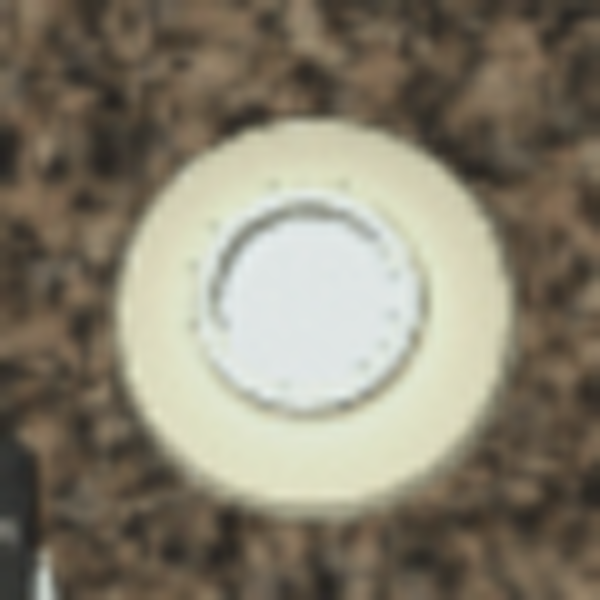

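The saucer lid is released. In the enlarged top crop, jar_small's white rim (centre about pixel 271,175) stands out from the cream body. I'll measure it by saturation, then rise.

```bash

python3 -m handwheel '[[[0,0,-0.3,0,0,0,0],[0,0,-0.7,0,0,0,0],[0,0,-1,0,0,0,0],[0,0,-1,0,0,0,0]]]' >/dev/null
python3 -m handwheel '[[[0,0,-0.5,0,0,0,0],[0,0,-1,0,0,0,0],[0,0,-1,0,0,0,0]]]'
cat >> h.py <<'E'
def jar(n,I,uv,zr,zb):
    I=cv2.GaussianBlur(I,(3,3),0)
    hs=cv2.cvtColor(I,cv2.COLOR_BGR2HSV)
    m=cv2.inRange(hs,(0,0,140),(179,21,255)); m=cv2.morphologyEx(m,cv2.MORPH_OPEN,np.ones((3,3),np.uint8))
    r,_=blob(n,m,uv,zr,30)
    b=cv2.inRange(hs,(0,0,125),(179,75,255)); b,_=blob(n,b,uv,zb,45)
    print("rim",np.round(r,4),"body",np.round(b,4))
E
python3 - <<'E'
from h import *
T=cv2.imread("pics/top1.png");jar("top",T,(271,176),.06,.025)
hs=cv2.cvtColor(T,cv2.COLOR_BGR2HSV); print(hs[175,252:292,1])
E
```

```text
t: 9.9
eef_pos: [0.4774, 0.0565, 0.1919]
ee_rot: [3.14, 0.004, -3.141]
force: [0.5, -1.7, -0.3]
width: 0.0878
gripper_force: 0.0
rim [ 0.5644 -0.0857  0.0258] body [ 0.5649 -0.0849  0.049 ]
[35 38 36 35 31 30 27 22 12 21  9  7  7  7  8  7  7  6  8  7  8  8  6  7
  7  7  7  7  8 10 31 32 30 31 37 38 41 37 42 46]
```

```bash

python3 -m handwheel '[[[-0.01,-0.45,0,0,0,0,0],[-0.02,-0.9,0,0,0,0,0]]]' >/dev/null
python3 -m handwheel '[[[-0.01,-0.45,0,0,0,0,0],[-0.02,-0.9,0,0,0,0,0]]]' >/dev/null
python3 -m handwheel '[[[-0.01,-0.45,0,0,0,0,0],[-0.02,-0.9,0,0,0,0,0]]]' >/dev/null
python3 -m handwheel '[[[-0.01,-0.45,0,0,0,0,0],[-0.02,-0.92,0,0,0,0,0],[-0.02,-0.92,0,0,0,0,0],[-0.02,-0.92,0,0,0,0,0],[-0.02,-0.92,0,0,0,0,0]]]'
python3 - <<'E'
from h import *
T=cams.grab_frame("top");S=cams.grab_frame("side");step()
cv2.imwrite("pics/top2.png",T);cv2.imwrite("pics/side2.png",S)
hs=cv2.cvtColor(T,cv2.COLOR_BGR2HSV);w=cv2.inRange(hs,(5,70,110),(22,190,255))
print("L on saucer",blob("top",w,(208,225),.023,45)[0])
E
```

```text
t: 11.28
eef_pos: [0.4822, -0.233, 0.1893]
ee_rot: [3.141, -0.001, -3.141]
force: [0.5, -0.1, 0.2]
width: 0.088
gripper_force: 0.0
t 11.38 [ 0.4824 -0.2329  0.1897] [ 3.142 -0.    -3.141] 0.0876
L on saucer (np.float64(0.4099737258249466), np.float64(-0.008808675069549243), np.float64(0.023537401959642257))
```

View pics/side2.png

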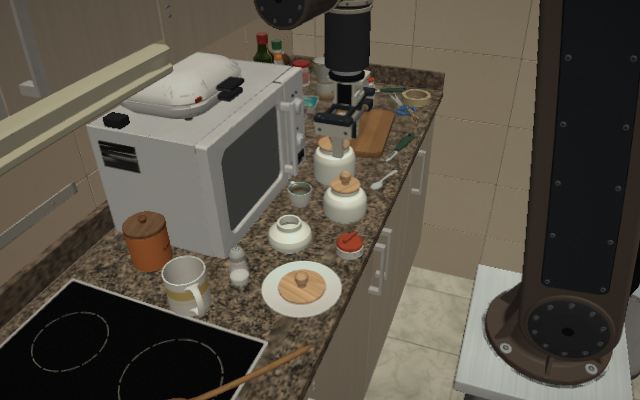

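The side view shows the large lid centred in the saucer (301,287) and jar_small open (290,230). The gripper is at about (340,150), and I'll check that pixel against its projected pose before descending.

```bash
python3 - <<'E'
from h import *
print(proj("side",[[.4824,-.2329,.1897],[.4824,-.2329,.119],[.566,-.381,.141]]))
E
python3 -m handwheel '[[[0,0,0.25,0,0,0,0],[0,0,0.5,0,0,0,0],[0,0,0.75,0,0,0,0],[0,0,1,0,0,0,0],[0,0,1,0,0,0,0]]]'

```

```text
[[345.04068777 145.78525844]
 [344.69592275 172.44674493]
 [332.61244144 131.61889471]]
t: 12.0
eef_pos: [0.4814, -0.233, 0.1087]
ee_rot: [3.141, -0.003, -3.141]
force: [-0.2, -0.2, 0.2]
width: 0.0877
gripper_force: 0.0
```

```bash

python3 -m handwheel '[[[0,0,0.1,0,0,0,0],[0,0,0.19,0,0,0,0],[0,0,0.19,0,0,0,120],[0,0,0.19,0,0,0,160],[0,0,0.19,0,0,0,180]]]' 20 >/dev/null
python3 -m handwheel '[[[0,0,0,0,0,0,220],[0,0,0,0,0,0,255],[0,0,0,0,0,0,255],[0,0,0,0,0,0,255],[0,0,0,0,0,0,255]]]'
python3 -m handwheel '[[[0,0,-0.1,0,0,0,255],[0,0,-0.3,0,0,0,255],[0,0,-0.6,0,0,0,255],[0,0,-0.8,0,0,0,255],[0,0,-0.8,0,0,0,255]]]'
python3 -m handwheel '[[[0,0,0,0,0,0,255],[0,0,0,0,0,0,255]]]'
python3 - <<'E'
from h import *
T=cams.grab_frame("top");S=cams.grab_frame("side");step()
cv2.imwrite("pics/top3.png",T);cv2.imwrite("pics/side3.png",S)
f=lambda I:cv2.resize(I,(400,400))
cv2.imwrite("pics/g4.png",np.hstack([f(T[140:260,260:380]),f(S[110:230,290:410])]))
E
```

```text
t: 13.25
eef_pos: [0.4824, -0.2337, 0.0946]
ee_rot: [-3.142, 0.0, 3.141]
force: [-0.9, -0.6, -0.2]
width: 0.0246
gripper_force: 20.0
t: 13.88
eef_pos: [0.4832, -0.2338, 0.1603]
ee_rot: [-3.141, 0.003, 3.141]
force: [-0.1, -0.0, -0.8]
width: 0.0251
gripper_force: 20.0
t: 14.12
eef_pos: [0.4818, -0.2336, 0.1577]
ee_rot: [3.141, -0.002, 3.141]
force: [0.2, 0.1, -0.1]
width: 0.0251
gripper_force: 20.0
t 14.22 [ 0.482  -0.2336  0.1578] [ 3.141e+00 -1.000e-03  3.141e+00] 0.0247
```

View pics/g4.png

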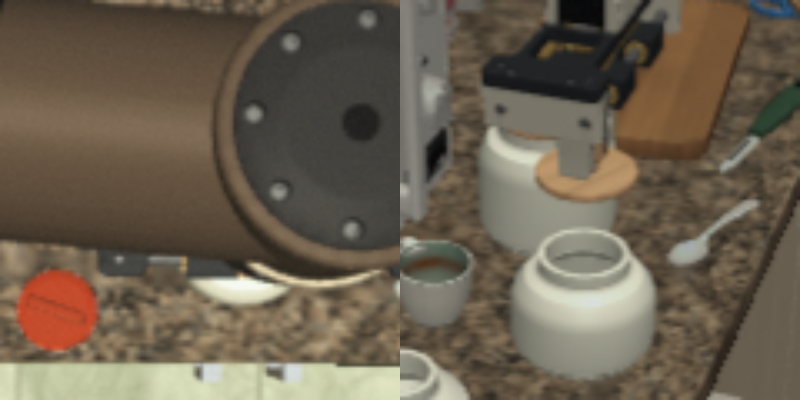

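```bash
cat >> h.py <<'E'
from scipy.optimize import least_squares
def held(n,I,uv,z,R,r=40,back=0):
    w=cv2.inRange(cv2.cvtColor(I,cv2.COLOR_BGR2HSV),(5,55,110),(24,190,255))
    _,c=blob(n,w,uv,z,r); P=ray(n,c,z)[:,:2]
    best=None
    g0=P.mean(0)
    for a in np.linspace(0,6.3,9)[:-1]:
        for k in(0,.01):
            s=least_squares(lambda p:np.hypot(*(P-p).T)-R,g0+k*np.array([np.cos(a),np.sin(a)]),loss="cauchy",f_scale=.0008)
            if best is None or s.cost<best.cost:best=s
    e=np.abs(np.hypot(*(P-best.x).T)-R); print("held",np.round(best.x,4),"inl",(e<.0015).sum(),len(P)); return best.x
E
python3 - <<'E'
from h import *
S=cv2.imread("pics/side3.png")
for z in(.150,.1525): held("side",S,(348,165),z,.036,22)
w=cv2.inRange(cv2.cvtColor(S,cv2.COLOR_BGR2HSV),(5,55,110),(24,190,255))
for y in range(145,180,2): print("".join(" #"[int(v>0)] for v in w[y,325:370]))
for z,i in((.111,1),): pass
S0=cv2.imread("pics/side0.png")
print("ref initial"); held("side",S0,(337,185),.089,.036,22)
E
```

```text
held [ 0.4804 -0.2309] inl 30 88
held [ 0.4791 -0.2269] inl 30 88
                              ###############
                              ###############
##                           ################
  #########                    ##############
                       ##                    
          ###          ### #####             
       ######          ############          
      #######          #############         
     ########          ############## #      
      ############## ###############         
       ############################          
         ########################            
            ##################               
                                  #          
                                ####   #     
                                    ###      
                               #            #
                                         ### 
ref initial
held [ 0.4802 -0.2288] inl 32 105
```

```bash

python3 -m handwheel '[[[-0.17,0.31,0,0,0,0,255],[-0.34,0.62,0,0,0,0,255],[-0.515,0.925,0,0,0,0,255],[-0.515,0.925,0,0,0,0,255]]]' >/dev/null
python3 -m handwheel '[[[-0.17,0.31,0,0,0,0,255],[-0.34,0.62,0,0,0,0,255],[-0.515,0.925,0,0,0,0,255],[-0.515,0.925,0,0,0,0,255],[-0.515,0.925,0,0,0,0,255]]]'
python3 -m handwheel '[[[0,0,0.25,0,0,0,255],[0,0,0.5,0,0,0,255],[0,0,0.75,0,0,0,255],[0,0,0.8,0,0,0,255],[0,0,0.8,0,0,0,255]]]'
python3 - <<'E'
from h import *
T=cams.grab_frame("top");S=cams.grab_frame("side");step()
cv2.imwrite("pics/top4.png",T);cv2.imwrite("pics/side4.png",S)
f=lambda I:cv2.resize(I,(400,400))
cv2.imwrite("pics/g5.png",np.hstack([f(T[140:260,260:380]),f(S[160:280,230:350])]))
jar("top",T,(335,212),.082,.035)
E
```

```text
t: 15.35
eef_pos: [0.5642, -0.0862, 0.1582]
ee_rot: [-3.141, -0.001, 3.141]
force: [-0.1, 0.3, -1.3]
width: 0.0249
gripper_force: 20.0
t: 15.98
eef_pos: [0.5647, -0.0863, 0.0949]
ee_rot: [-3.141, -0.0, 3.141]
force: [-0.1, -0.4, -0.7]
width: 0.0251
gripper_force: 20.0
t 16.07 [ 0.5652 -0.086   0.0955] [-3.142e+00  1.000e-03  3.141e+00] 0.0247
rim [ 0.482  -0.2347  0.0335] body [ 0.4843 -0.2337  0.055 ]
```

View pics/g5.png

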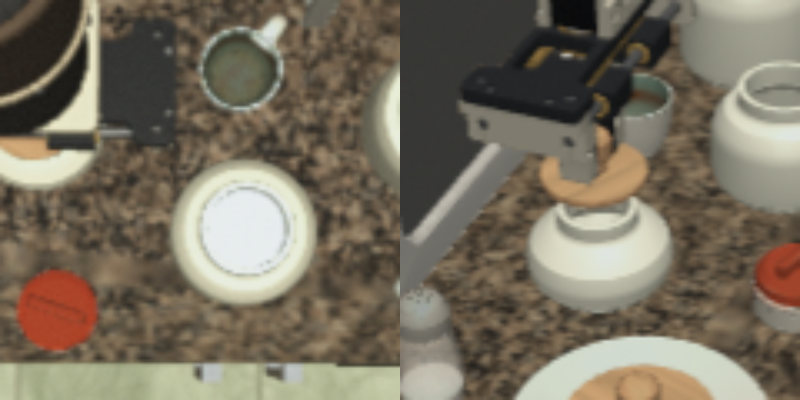

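The small lid hangs centred over jar_small's neck in the side view. I'll lower it slowly.

```bash

python3 -m handwheel '[[[0,0,0.06,0,0,0,255],[0,0,0.12,0,0,0,255],[0,0,0.18,0,0,0,255],[0,0,0.18,0,0,0,255]]]'
python3 -m handwheel '[[[0,0,0.03,0,0,0,255],[0,0,0.06,0,0,0,255],[0,0,0.09,0,0,0,255],[0,0,0.11,0,0,0,255],[0,0,0.11,0,0,0,255]]]'
```

```text
t: 16.58
eef_pos: [0.5644, -0.0857, 0.0796]
ee_rot: [-3.141, -0.001, 3.141]
force: [0.1, -0.6, -0.5]
width: 0.025
gripper_force: 20.0
t: 17.2
eef_pos: [0.5648, -0.0857, 0.0725]
ee_rot: [-3.141, 0.0, -3.141]
force: [-4.3, 1.3, 9.0]
width: 0.0246
gripper_force: 20.0
```

```bash

python3 -m handwheel '[[[0,0,0,0,0,0,200],[0,0,0,0,0,0,150],[0,0,0,0,0,0,50],[0,0,0,0,0,0,0],[0,0,0,0,0,0,0]]]' >/dev/null
python3 -m handwheel '[[[0,0,0,0,0,0,0],[0,0,-0.2,0,0,0,0],[0,0,-0.5,0,0,0,0],[0,0,-1,0,0,0,0],[0,0,-1,0,0,0,0]]]'
python3 -m handwheel '[[[0,0,-0.25,0,0,0,0],[0,0,-0.5,0,0,0,0],[0,0,-0.5,0,0,0,0]]]' >/dev/null
python3 -m handwheel '[[[0,-0.45,0,0,0,0,0],[0,-0.92,0,0,0,0,0]]]' >/dev/null
python3 -m handwheel '[[[0,-0.45,0,0,0,0,0],[0,-0.92,0,0,0,0,0]]]' >/dev/null
python3 -m handwheel '[[[0,-0.45,0,0,0,0,0],[0,-0.92,0,0,0,0,0]]]' >/dev/null
python3 -m handwheel '[[[0,-0.45,0,0,0,0,0],[0,-0.92,0,0,0,0,0],[0,-0.92,0,0,0,0,0],[0,-0.92,0,0,0,0,0],[0,-0.92,0,0,0,0,0]]]'
python3 - <<'E'
from h import *
T=cams.grab_frame("top");S=cams.grab_frame("side");step()
cv2.imwrite("pics/top5.png",T);cv2.imwrite("pics/side5.png",S)
hs=cv2.cvtColor(T,cv2.COLOR_BGR2HSV);w=cv2.inRange(hs,(5,70,110),(22,190,255))
print("S on small",blob("top",w,(265,183),.067,30)[0],"L",blob("top",w,(213,225),.023,45)[0])
f=lambda I:cv2.resize(I,(400,400))
cv2.imwrite("pics/g6.png",np.hstack([f(T[140:260,200:320]),f(S[180:300,230:350])]))
E
```

```text
t: 18.45
eef_pos: [0.5672, -0.0856, 0.156]
ee_rot: [3.141, 0.007, -3.141]
force: [-0.6, -0.3, 0.5]
width: 0.0879
gripper_force: 0.0
t: 20.2
eef_pos: [0.5648, -0.3792, 0.1913]
ee_rot: [3.141, -0.0, -3.141]
force: [-0.2, -0.2, -0.0]
width: 0.0876
gripper_force: 0.0
t 20.3 [ 0.5649 -0.3792  0.1915] [ 3.142  0.    -3.141] 0.0878
S on small (np.float64(0.6097200834762416), np.float64(-0.006081906791910285), np.float64(0.0029200724693845765)) L (np.float64(0.482013706824466), np.float64(0.07087188108376957), np.float64(0.03424902278682375))
```

View pics/g6.png

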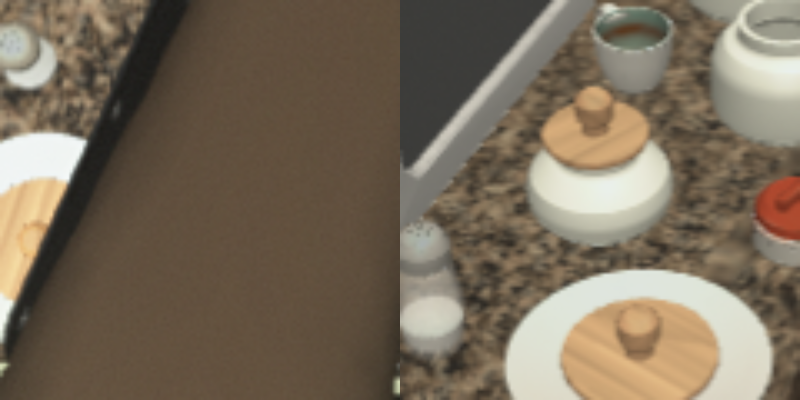

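```bash

python3 -m handwheel '[[[0,0,0.25,0,0,0,0],[0,0,0.5,0,0,0,0],[0,-0.02,0.75,0,0,0,0],[0,-0.02,0.92,0,0,0,0],[0,-0.02,0.92,0,0,0,0]]]'
python3 -m handwheel '[[[0,0,0,0,0,0,120],[0,0,0,0,0,0,160],[0,0,0,0,0,0,180],[0,0,0,0,0,0,220],[0,0,0,0,0,0,255]]]' >/dev/null
python3 -m handwheel '[[[0,0,0,0,0,0,255],[0,0,0,0,0,0,255],[0,0,0,0,0,0,255]]]'
```

```text
t: 20.92
eef_pos: [0.5643, -0.3811, 0.1168]
ee_rot: [3.141, -0.002, -3.141]
force: [-0.3, -0.6, -0.3]
width: 0.0875
gripper_force: 0.0
t: 21.92
eef_pos: [0.5647, -0.3817, 0.1178]
ee_rot: [3.142, -0.0, 3.141]
force: [0.1, -0.5, 0.2]
width: 0.0243
gripper_force: 20.0
```

```bash

python3 -m handwheel '[[[0,0,-0.1,0,0,0,255],[0,0,-0.3,0,0,0,255],[0,0,-0.6,0,0,0,255],[0,0,-0.7,0,0,0,255],[0,0,-0.7,0,0,0,255]]]' >/dev/null
python3 -m handwheel '[[[0.17,0.31,0,0,0,0,255],[0.34,0.62,0,0,0,0,255],[0.515,0.92,0,0,0,0,255],[0.515,0.92,0,0,0,0,255]]]' >/dev/null
python3 -m handwheel '[[[0.17,0.31,0,0,0,0,255],[0.34,0.62,0,0,0,0,255],[0.515,0.92,0,0,0,0,255],[0.515,0.92,0,0,0,0,255],[0.515,0.92,0,0,0,0,255]]]'
python3 -m handwheel '[[[0,0,0.2,0,0,0,255],[0,0,0.4,0,0,0,255],[0,0,0.6,0,0,0,255],[0,0,0.65,0,0,0,255],[0,0,0.65,0,0,0,255]]]'
python3 - <<'E'
from h import *
T=cams.grab_frame("top");S=cams.grab_frame("side");step()
cv2.imwrite("pics/top6.png",T);cv2.imwrite("pics/side6.png",S)
jar("top",T,(396,174),.104,.045)
f=lambda I:cv2.resize(I,(400,400))
cv2.imwrite("pics/g7.png",np.hstack([f(T[110:250,290:430]),f(S[120:260,270:410])]))
E
```

```text
t: 23.68
eef_pos: [0.4828, -0.2349, 0.1737]
ee_rot: [-3.141, 0.0, -3.141]
force: [-1.1, 0.0, -0.5]
width: 0.025
gripper_force: 20.0
t: 24.3
eef_pos: [0.4822, -0.2346, 0.1213]
ee_rot: [-3.142, -0.001, 3.141]
force: [-0.1, -0.2, 0.7]
width: 0.0248
gripper_force: 20.0
t 24.4 [ 0.4827 -0.2346  0.1221] [-3.141e+00  1.000e-03 -3.142e+00] 0.025
rim [ 0.5644 -0.3889  0.0318] body [ 0.571  -0.4052  0.0441]
```

View pics/g7.png

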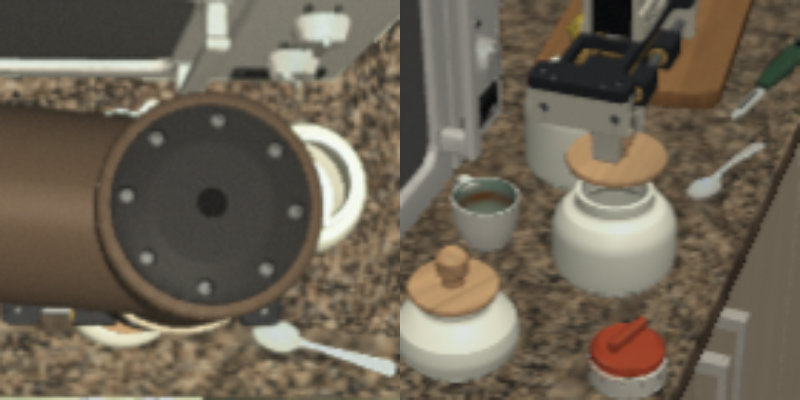

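The medium lid lines up over jar_medium's mouth (side view). I'll lower it.

```bash

python3 -m handwheel '[[[0,0,0.06,0,0,0,255],[0,0,0.12,0,0,0,255],[0,0,0.18,0,0,0,255],[0,0,0.18,0,0,0,255]]]'
python3 -m handwheel '[[[0,0,0.04,0,0,0,255],[0,0,0.08,0,0,0,255],[0,0,0.12,0,0,0,255],[0,0,0.15,0,0,0,255],[0,0,0.15,0,0,0,255]]]'
```

```text
t: 24.9
eef_pos: [0.482, -0.2344, 0.1068]
ee_rot: [3.141, -0.001, 3.141]
force: [0.3, 1.0, 0.3]
width: 0.025
gripper_force: 20.0
t: 25.52
eef_pos: [0.4823, -0.2346, 0.0956]
ee_rot: [-3.141, 0.0, -3.142]
force: [-1.1, 0.8, 3.0]
width: 0.0249
gripper_force: 20.0
```

```bash

python3 -m handwheel '[[[0,0,0,0,0,0,200],[0,0,0,0,0,0,150],[0,0,0,0,0,0,50],[0,0,0,0,0,0,0],[0,0,0,0,0,0,0]]]' >/dev/null
python3 -m handwheel '[[[0,0,0,0,0,0,0],[0,0,-0.2,0,0,0,0],[0,0,-0.5,0,0,0,0],[0,0,-1,0,0,0,0],[0,0,-1,0,0,0,0]]]'
python3 -m handwheel '[[[0,0.45,0,0,0,0,0],[0.02,0.9,0,0,0,0,0]]]' >/dev/null
python3 -m handwheel '[[[0,0.45,0,0,0,0,0],[0.02,0.9,0,0,0,0,0]]]' >/dev/null
python3 -m handwheel '[[[0,0.45,0,0,0,0,0],[0.02,0.9,0,0,0,0,0]]]' >/dev/null
python3 -m handwheel '[[[0,0.45,0,0,0,0,0],[0.02,0.92,0,0,0,0,0],[0.02,0.92,0,0,0,0,0],[0.02,0.92,0,0,0,0,0],[0.02,0.92,0,0,0,0,0]]]'
python3 - <<'E'
from h import *
T=cams.grab_frame("top");S=cams.grab_frame("side");step()
cv2.imwrite("pics/top7.png",T);cv2.imwrite("pics/side7.png",S)
jar("top",T,(396,174),.104,.045)
f=lambda I:cv2.resize(I,None,fx=2.6,fy=2.6,interpolation=2)
cv2.imwrite("pics/g8.png",np.vstack([f(T[130:250,230:430]),f(S[130:240,220:420])]))
E
```

```text
t: 26.78
eef_pos: [0.4846, -0.2351, 0.1798]
ee_rot: [-3.14, 0.007, -3.141]
force: [0.6, 0.4, -1.3]
width: 0.0874
gripper_force: 0.0
t: 28.15
eef_pos: [0.4759, 0.0544, 0.1755]
ee_rot: [-3.142, -0.0, 3.141]
force: [-0.6, 0.2, -0.3]
width: 0.0877
gripper_force: 0.0
t 28.25 [0.4759 0.0544 0.1754] [-3.142 -0.     3.14 ] 0.0876
rim [ 0.5562 -0.3698  0.0299] body [ 0.5673 -0.387   0.0552]
```

View pics/g8.png

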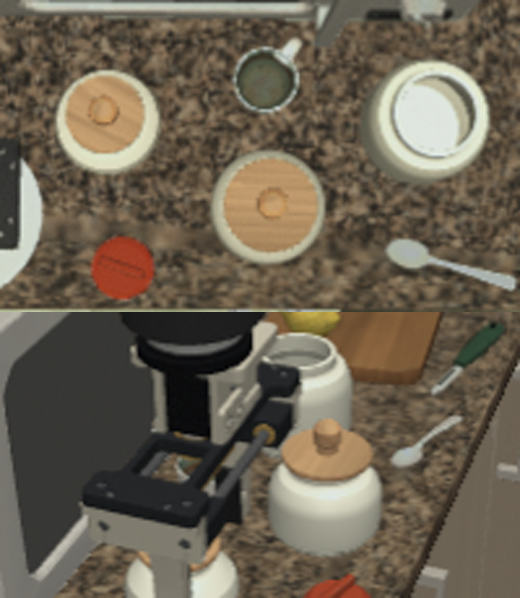

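```bash
python3 - <<'E'
from h import *
T=cv2.imread("pics/top7.png")
hs=cv2.cvtColor(T,cv2.COLOR_BGR2HSV);w=cv2.inRange(hs,(5,70,110),(22,190,255))
for n,uv,z in(("S",(265,180),.067),("M",(328,212),.089)): print(n,np.round(blob("top",w,uv,z,30)[0],4))
print("knobs",ray("top",[(230+103/2.6,130+110/2.6)],.092),ray("top",[(230+272/2.6,130+203/2.6)],.114))
print("jar L rim guess",ray("top",[(396.3,174.6)],.104))
jar("top",T,(335,212),.1,.035)
cv2.imwrite("pics/j2.png",np.hstack([cv2.resize(T[145:205,240:300],(400,400),interpolation=2),cv2.resize(T[145:205,366:426],(400,400),interpolation=2)]))
print([hs[175,x].tolist() for x in range(366,424,2)])
E
```

```text
S [ 0.5659 -0.0854  0.0346]
M [ 0.4827 -0.2341  0.0407]
knobs [[ 0.56474682 -0.08674801  0.092     ]] [[ 0.48186374 -0.2344588   0.114     ]]
jar L rim guess [[ 0.56008362 -0.37661583  0.104     ]]Traceback (most recent call last):
  File "<stdin>", line 7, in <module>
  File "h.py", line 26, in jar
    r,_=blob(n,m,uv,zr,30)
        ~~~~^^^^^^^^^^^^^^
  File "h.py", line 16, in blob
    c=min(cs,key=lambda c:-cv2.pointPolygonTest(c,(float(u),float(v)),True))
ValueError: min() iterable argument is empty
```

```bash
python3 - <<'E'
from h import *
T=cv2.imread("pics/top7.png")
cv2.imwrite("pics/j2.png",cv2.resize(T[145:205,366:426],(600,600),interpolation=2))
E
```

```text
(no output)
```

View pics/j2.png

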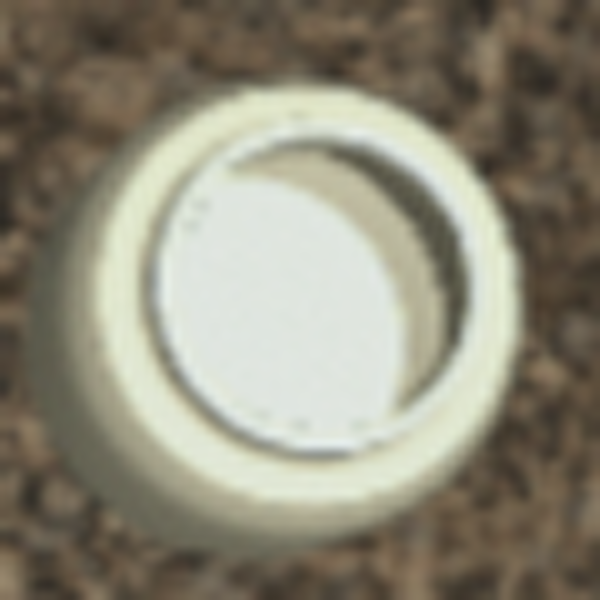

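```bash
python3 - <<'E'
from h import *
p=np.array([(157,290),(320,453),(483,285),(320,120),(205,400)])/10+[365.5,144.5]
print(circ(ray("top",p,.104)))
q=np.array([(475,190),(520,300),(490,400),(440,130),(300,85)])/10+[365.5,144.5]  # shoulder silhouette, upper right
for z in(.07,.08): print(z,circ(ray("top",q,z)))
# same manual check on the medium lid / saucer
S=cv2.imread("pics/side7.png")
cv2.imwrite("pics/j3.png",np.hstack([cv2.resize(S[120:190,310:380],(600,600),interpolation=2)]))
E
python3 -m handwheel '[[[0,0,0.25,0,0,0,0],[0,0.01,0.5,0,0,0,0],[0,0.01,0.75,0,0,0,0],[0,0.01,0.9,0,0,0,0],[0,0.01,0.9,0,0,0,0]]]'
```

```text
(np.float64(0.5636702600147445), np.float64(-0.37956960630676195), np.float64(0.038039096127008794))
0.07 (np.float64(0.5667646147771851), np.float64(-0.3838100493947485), np.float64(0.05032420047432569))
0.08 (np.float64(0.5652509303851178), np.float64(-0.38157109531490263), np.float64(0.04981875255308773))
t: 28.88
eef_pos: [0.4756, 0.0554, 0.1028]
ee_rot: [-3.141, -0.001, 3.141]
force: [0.3, -0.1, 1.3]
width: 0.0874
gripper_force: 0.0
```

View pics/j3.png

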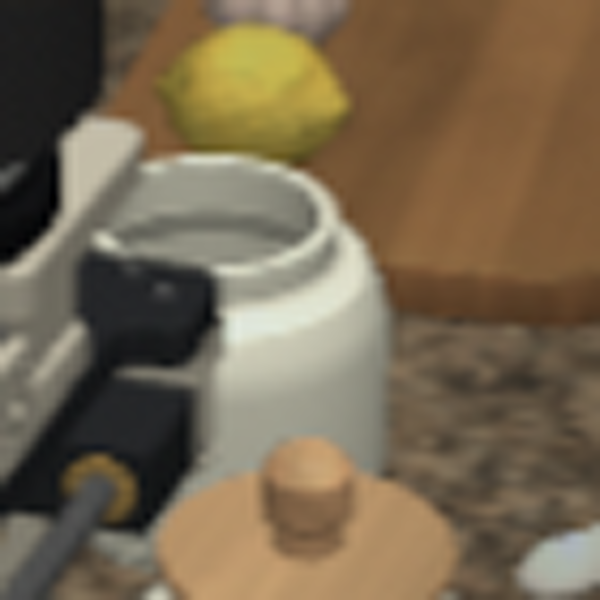

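The picture shows jar_large's open mouth, partly hidden by the gripper; the points fit a centre of (0.564, -0.380). I'll grasp the large lid now.

```bash

python3 -m handwheel '[[[0,0,0.25,0,0,0,0],[0,0,0.5,0,0,0,0],[0,0,0.75,0,0,0,0],[0,0,0.9,0,0,0,0],[0,0,0.9,0,0,0,0]]]'
python3 -m handwheel '[[[0,0,0,0,0,0,120],[0,0,0,0,0,0,160],[0,0,0,0,0,0,180],[0,0,0,0,0,0,220],[0,0,0,0,0,0,255]]]' >/dev/null
python3 -m handwheel '[[[0,0,0,0,0,0,255],[0,0,0,0,0,0,255],[0,0,0,0,0,0,255]]]' 
python3 -m handwheel '[[[0,0,-0.1,0,0,0,255],[0,0,-0.3,0,0,0,255],[0,0,-0.6,0,0,0,255],[0,0,-0.8,0,0,0,255],[0,0,-1,0,0,0,255]]]' >/dev/null
python3 -m handwheel '[[[0,0,-0.3,0,0,0,255],[0,0,-0.6,0,0,0,255],[0,0,-0.9,0,0,0,255],[0,0,-1,0,0,0,255],[0,0,-1,0,0,0,255]]]'
```

```text
t: 29.5
eef_pos: [0.4759, 0.0558, 0.0312]
ee_rot: [-3.141, -0.001, 3.141]
force: [0.5, 0.4, -0.2]
width: 0.0876
gripper_force: 0.0
t: 30.5
eef_pos: [0.476, 0.0559, 0.0313]
ee_rot: [3.142, -0.0, 3.141]
force: [0.1, 1.1, 0.1]
width: 0.025
gripper_force: 20.0
t: 31.75
eef_pos: [0.4759, 0.056, 0.1915]
ee_rot: [3.141, 0.001, 3.141]
force: [-0.1, 0.1, -0.4]
width: 0.0248
gripper_force: 20.0
```

```bash

python3 -m handwheel '[[[-0.06,-0.3,0,0,0,0,255],[-0.12,-0.6,0,0,0,0,255],[-0.18,-0.91,0,0,0,0,255]]]' >/dev/null
python3 -m handwheel '[[[-0.06,-0.3,0,0,0,0,255],[-0.12,-0.6,0,0,0,0,255],[-0.18,-0.91,0,0,0,0,255]]]' >/dev/null
python3 -m handwheel '[[[-0.06,-0.3,0,0,0,0,255],[-0.12,-0.6,0,0,0,0,255],[-0.18,-0.91,0,0,0,0,255]]]' >/dev/null
python3 -m handwheel '[[[-0.06,-0.3,0,0,0,0,255],[-0.12,-0.6,0,0,0,0,255],[-0.18,-0.91,0,0,0,0,255]]]' >/dev/null
python3 -m handwheel '[[[-0.06,-0.3,0,0,0,0,255],[-0.12,-0.6,0,0,0,0,255],[-0.18,-0.91,0,0,0,0,255]]]' >/dev/null
python3 -m handwheel '[[[-0.06,-0.3,0,0,0,0,255],[-0.12,-0.6,0,0,0,0,255],[-0.2,-0.9,0,0,0,0,255],[-0.2,-0.9,0,0,0,0,255],[-0.2,-0.9,0,0,0,0,255]]]'
python3 -m handwheel '[[[0,0,0.2,0,0,0,255],[0,0,0.4,0,0,0,255],[0,0,0.6,0,0,0,255],[0,0,0.6,0,0,0,255]]]'
python3 - <<'E'
from h import *
T=cams.grab_frame("top");S=cams.grab_frame("side");step()
cv2.imwrite("pics/top8.png",T);cv2.imwrite("pics/side8.png",S)
cv2.imwrite("pics/g9.png",cv2.resize(S[80:210,270:400],(600,600),interpolation=2))
E
```

```text
t: 34.25
eef_pos: [0.5635, -0.38, 0.1905]
ee_rot: [3.141, -0.001, 3.141]
force: [-0.1, -0.5, -0.2]
width: 0.0245
gripper_force: 20.0
t: 34.75
eef_pos: [0.5628, -0.3795, 0.141]
ee_rot: [3.14, -0.003, 3.141]
force: [-0.7, -0.2, 0.5]
width: 0.0251
gripper_force: 20.0
t 34.85 [ 0.564  -0.3801  0.1432] [-3.141 -0.    -3.142] 0.0249
```

View pics/g9.png

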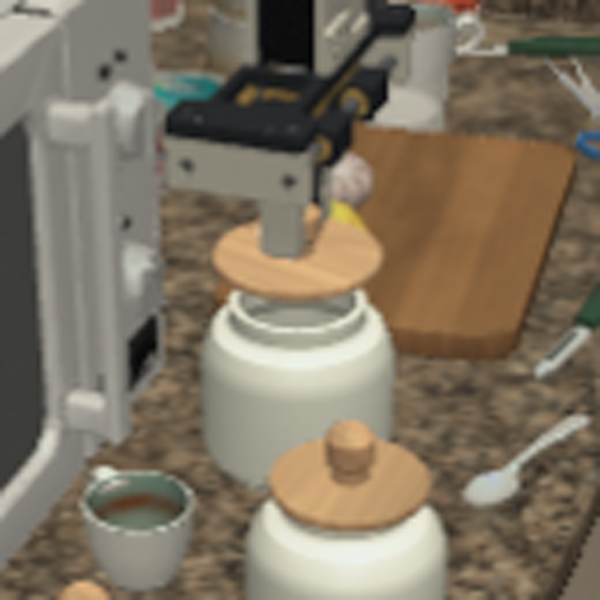

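The large lid is centred over jar_large's neck: disc at (298,258), neck at (297,312). I'll lower it.

```bash

python3 -m handwheel '[[[0,0,0.05,0,0,0,255],[0,0,0.1,0,0,0,255],[0,0,0.16,0,0,0,255],[0,0,0.16,0,0,0,255]]]'
python3 -m handwheel '[[[0,0,0.04,0,0,0,255],[0,0,0.08,0,0,0,255],[0,0,0.12,0,0,0,255],[0,0,0.14,0,0,0,255],[0,0,0.14,0,0,0,255]]]'
```

```text
t: 35.35
eef_pos: [0.5636, -0.38, 0.13]
ee_rot: [3.141, -0.001, 3.141]
force: [-0.4, -0.7, -0.3]
width: 0.0244
gripper_force: 20.0
t: 35.98
eef_pos: [0.5638, -0.3801, 0.1192]
ee_rot: [3.142, -0.0, 3.141]
force: [0.2, -0.1, -1.0]
width: 0.0249
gripper_force: 20.0
```

```bash

python3 -m handwheel '[[[0,0,0.01,0,0,0,255],[0,0,0.015,0,0,0,255],[0,0,0.015,0,0,0,200],[0,0,0.015,0,0,0,150],[0,0,0.015,0,0,0,0]]]'
python3 -m handwheel '[[[0,0,0,0,0,0,0],[0,0,0,0,0,0,0],[0,0,-0.2,0,0,0,0],[0,0,-0.5,0,0,0,0],[0,0,-1,0,0,0,0]]]' >/dev/null
python3 -m handwheel '[[[0.3,-0.3,-0.2,0,0,0,0],[0.6,-0.6,-0.2,0,0,0,0],[0.9,-0.9,-0.2,0,0,0,0],[0.9,-0.9,-0.2,0,0,0,0]]]' >/dev/null
python3 -m handwheel '[[[0.3,-0.3,0,0,0,0,0],[0.6,-0.6,0,0,0,0,0],[0.9,-0.9,0,0,0,0,0],[0.9,-0.9,0,0,0,0,0],[0.9,-0.9,0,0,0,0,0]]]' >/dev/null
python3 -m handwheel '[[[0.3,-0.3,0,0,0,0,0],[0.6,-0.6,0,0,0,0,0],[0.7,-0.9,0,0,0,0,0],[0.7,-0.9,0,0,0,0,0],[0.7,-0.9,0,0,0,0,0]]]'
python3 - <<'E'
from h import *
T=cams.grab_frame("top");S=cams.grab_frame("side");step()
hs=cv2.cvtColor(T,cv2.COLOR_BGR2HSV);w=cv2.inRange(hs,(5,70,110),(22,190,255))
for n,uv,z in(("S",(265,180),.067),("M",(328,212),.089),("L",(390,184),.111)):
    try:print(n,np.round(blob("top",w,uv,z,30)[0],4))
    except Exception as e:print(n,e)
f=lambda I:cv2.resize(I,None,fx=2.4,fy=2.4,interpolation=2)
cv2.imwrite("pics/g10.png",np.vstack([f(T[140:250,230:430]),f(S[115:250,220:420])]))
E
```

```text
t: 36.6
eef_pos: [0.5639, -0.3801, 0.1179]
ee_rot: [3.141, -0.0, 3.141]
force: [-0.0, -0.4, 0.2]
width: 0.0392
gripper_force: 0.0
t: 38.98
eef_pos: [0.3647, -0.5953, 0.2141]
ee_rot: [3.141, 0.0, -3.141]
force: [0.4, 0.8, -0.9]
width: 0.0876
gripper_force: 0.0
t 39.08 [ 0.3648 -0.5952  0.2144] [-3.142  0.    -3.141] 0.0875
S [ 0.5658 -0.0853  0.0344]
M [ 0.4827 -0.2342  0.0406]
L [ 0.564  -0.3815  0.0476]
```

View pics/g10.png

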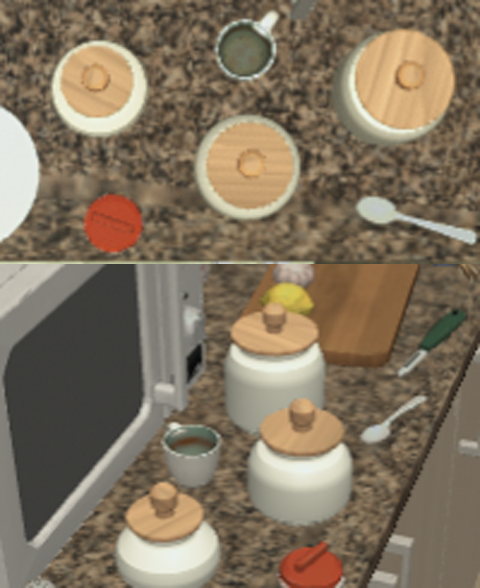

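```bash
python3 - <<'E'
from h import *
S=cams.grab_frame("side")
w=cv2.inRange(cv2.cvtColor(S,cv2.COLOR_BGR2HSV),(5,55,95),(24,190,255))
a=np.linspace(0,2*np.pi,90)
for n,(x,y),zo,r in(("S",(.565,-.0857),.05,.036),("M",(.4823,-.2345),.072,.042),("L",(.564,-.3805),.094,.048)):
    P=np.vstack([np.c_[x+r*np.cos(a),y+r*np.sin(a),0*a+zo+h] for h in(.017,.010)]+[np.c_[x+.013*np.cos(a),y+.013*np.sin(a),0*a+zo+h] for h in(.03,.035,.042)]+[[[x,y,zo+.047]]])
    p=proj("side",P); c=proj("side",[[x,y,zo+.017]])[0].astype(int)
    m=np.zeros_like(w);m[c[1]-30:c[1]+25,c[0]-28:c[0]+28]=w[c[1]-30:c[1]+25,c[0]-28:c[0]+28]
    k=max(cv2.findContours(m,cv2.RETR_EXTERNAL,cv2.CHAIN_APPROX_NONE)[0],key=cv2.contourArea).reshape(-1,2)
    f=lambda q:[np.round(q[i],1).tolist() for i in(q[:,0].argmin(),q[:,0].argmax(),q[:,1].argmin(),q[:,1].argmax())]
    print(n,"exp",f(p),"obs",f(k))
E
```

```text
S exp [[271.7, 219.1], [304.2, 220.5], [287.6, 205.8], [286.7, 230.9]] obs [[259, 217], [314, 242], [283, 188], [310, 242]]
M exp [[327.1, 183.0], [362.5, 183.2], [344.7, 171.1], [344.9, 195.2]] obs [[316, 182], [371, 189], [355, 152], [316, 206]]
L exp [[315.0, 142.2], [351.6, 142.3], [333.2, 131.3], [333.1, 153.3]] obs [[305, 122], [360, 166], [315, 112], [355, 166]]
```

The pixel positions of all three lids in the last picture match a flat, fully seated lid to within about 1 px. I'm handing in.

```bash
python3 -c "
from station import arm
print(arm.job_done())"
```

```text
the job is handed in; nothing more can be done
None
```

I put each lid on its own jar and handed the job in at about 39 s of the 104 s allowed; the camera check before hand-in showed all three centred and seated on their rims, but no verdict came back.

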